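# Press the torque adaptor home against the claw's sprung plunger

## Task

Take the blue torque adaptor out of its grey holder and fit its square steel shank into the square socket of the black claw on the turntable, then press it down against the sprung plunger until its round flange is hard down on the copper washer all round. Finish while still gripping the adaptor and keeping firm, steady pressure on it, so that the flange goes on bearing on the washer: do not let go or ease off, as the spring would lift it again, and do not force it. Leave the other parts on the bench where they are.

Things in the scene. Friction and masses are not known exactly. Their poses are not given: they have to be found in the camera images.
- adaptor_head (a point): Loose upright blue torque adaptor, 0.18 kg. Top down: blue square head 28 x 28 mm, 42 mm tall (grip its flats); blue round flange 54 mm across, 7 mm thick; square steel shank 24 x 24 mm, 30 mm long. This point: centre of the head, 21 mm above the flange's upper face, 28 mm above its underside, 58 mm above the shank's end. z up; x, y square to the flats of head and shank.
- holder: Fixed grey plastic block 70 x 70 x 40 mm with a loose 30 mm square pocket, 34 mm deep, in which the adaptor's shank stands. Origin at the centre of its underside, on the bench; z up. Lift the adaptor straight up to take it out.
- claw: Half-built three-finger claw, matt black, fixed on a locked grey cast iron turntable 184 mm across. Origin on the bench on the socket's axis; z up; x, y square to the socket's sides and the 84 mm square palm block, top 84 mm above the bench. Socket 28 mm square, 3 mm chamfer, takes the shank in any quarter turn, 2 mm play a side. Fingers splay to 125 mm from the axis, below the palm's top.
- adaptor: The same adaptor; this origin is the centre of the lower end of its shank, axes as the head's. It starts in the holder, flange resting on the holder's top, turned up to 6 degrees from the holder's own yaw.
- seat: The flat copper washer fixed on the palm's top round the socket's mouth, the hard stop: 58 mm outside, 40 mm inside, 3 mm thick. Origin at the centre of its underside, axes as the claw's.
- seat_top (a point): Centre of the copper washer's upper face, on the socket's axis, 87 mm above the bench; axes as the claw's. With the adaptor home the flange's underside lies here.
- plunger (a joint): Travel in m of the square brass sprung plunger down the socket: 0 with nothing on it, its top then 8 mm below the washer's upper face. The spring pushes up with 4 N at first and 9 N at 0.022, where the adaptor's flange meets the copper washer. The adaptor's weight alone does not push it down.
- washers: Bystander: stack of copper washers on a small aluminium spindle stand, 52 mm across, 50 mm tall, loose. Origin under its centre.
- pin: Bystander: stainless clevis pin standing on its head, 22 mm across, 56 mm tall, loose. Origin under its centre.
- grease: Bystander: small jar 60 mm across and 60 mm tall, loose. Origin under its centre.
- spare_finger: Bystander: black claw finger link lying on the bench, about 90 mm long and 16 mm tall, loose. Origin under its long part.
- spanner: Bystander: spanner lying on the bench, loose.
There are look-alikes about, which are no part of the job. Leave any turquoise look-alike of the adaptor alone. Of the things that look like the holder, take the one that is farthest to the robot's left at the start.

How it is judged:
On the way:
1. the adaptor is lifted out of its holder, upright (z of adaptor in the frame of holder above 0.045 m and angle between adaptor's own z axis and vertical below 0.3 rad), for 0.1 s.
At the end, for the whole second after the job is handed in: The robot still holds the adaptor (fingers' force on it over 2 N), its shank in the socket (within 5 mm of the axis, tilted less than 0.06 rad), plunger pushed in by more than 20 mm, flange down on the copper washer within 1.5 mm and bearing on it with 0.5 to 50 N, at rest (value of joint plunger above 0.02 m and horizontal distance between adaptor and seat_top below 0.005 m and z of adaptor_head in the frame of seat_top below 0.0295 m and angle between adaptor's own z axis and vertical below 0.06 rad and contact force between adaptor and seat between 0.5 and 50 N and contact force between the fingers and adaptor above 2 N and linear speed of adaptor below 0.01 m/s); the arm keeps its last pose, push and grip.
It fails at once if a bystander is pushed more than 30 mm or knocked over (distance of any of washers, pin, grease, spare_finger, spanner from where it was at the start of the episode above 0.03 m or angle between any of washers, pin, grease's own z axis and vertical above 0.6 rad).
It fails at once if the adaptor is forced on to the washer with more than 80 N (contact force between adaptor and seat above 80 N).
It also fails if it takes over 40 s, if anything falls off the work surface, if the arm or the gripper's body presses on something with over 40 N, if the wrist force passes 120 N, or if a joint passes its speed limit or range.

## Robot

A 7-joint arm with a two-finger parallel gripper is mounted at the origin on the work surface. World frame = base frame: x ahead of the robot, y to its left, z up, the work surface at z = 0. Lengths are in m, angles in rad, forces in N, time in s.
With the tool pointing down it reaches from about 0.425 to 0.95 m from the base axis. Payload 4.7 kg.
Tool frame: the origin (TCP) lies midway between the tips of the shut fingers; the grasp point (between the pads) lies grasp_offset behind it (grasp_offset is the distance from the TCP to the grasp point, in m); z points along the fingers, y is the direction in which the jaws open and shut (so a half turn about z gives the same grasp; the last joint's range is limited). The gripper opens to 85 mm and grips with 20 to 120 N. Pads are 22 mm wide; open, the fingers measure 114 mm over their backs; the gripper's body (76 mm by 85 mm) begins 54 mm behind the grasp point. The pads swing forward as they close: fully open they stand 13 mm farther back than shut.
Start: joints at [-1.357, 0.469, -0.049, 1.532, 0.024, 1.141, -0.082], TCP at [0.162, 0.655, 0.231] pointing down, gripper open.
Joint ranges: [-2.59, 2.59], [-0.33, 1.99], [-1.39, 1.29], [0.1, 2.45], [-1.04, 4.18], [0.21, 1.99], [-2.66, 2.66]. Speed limits (rad/s): [2.57, 2.57, 3.14, 3.14, 3.14, 3.14, 3.14].

## Interface

Orientations are given as a unit quaternion [x, y, z, w].
In Python, from cell import observe, read_camera, finish_job, grasp_offset gives the robot as it stands.
- The arm moves only by the tool carry_out, never from a script. Its argument "commands" is a list that holds one entry, the list of rows, each a list of 7 numbers: the shift along the tool's x, y, z in m, then the turn, a rotation vector about the tool's x, y, z in rad, then the opening, from 0 (shut) to 1 (fully open). In form: [[[dx, dy, dz, ax, ay, az, grip], ...]]. A call has 1 to 12 rows; each row shifts and turns the commanded pose from where the row before left it, along the tool's axes as they then stand; what a row does not reach is not made up. A row lasts 1/12 s, in which the tool goes at most 41.7 mm and 7.16 degrees, less where a joint would pass 70% of its speed; a pose out of reach is approached as far as the arm can. A call is refused whole if a number of a shift passes 0.0417 or a number of a turn 0.125, either way. A call with a gripper value outside its range is refused whole. The fingers move at their own pace and stop on an object; "squeeze" is the grip in N (left out, the last holds). Time passes only in rows, so rows that do not move let the fingers close. It gives the time, the measured TCP pose, the force and the opening at its end, in the units of the state.
- observe(): the state, without advancing time (a new reading comes with each control period).
- read_camera(name): name is "scene" or "top"; returns a dict with "image" (384x512x3 uint8, red, green, blue), "vertical_fov" (degrees; the focal length in pixels is half the picture's height over the tangent of half this angle, whatever the lens; pixels are square), "cx", "cy" (the principal point, pixels), "R" (3x3) and "t" (3): a world point X has camera coordinates R X + t. Camera axes: x right, y down, z forward; pixel columns grow to the right and rows downward; lengths in m; the calibration is good to about 2 mm. A picture is of the moment at which its call begins. There is no depth.
- finish_job(): hands the job in, once; it reports no verdict.
The state is a dict: "time": time; "joint_pos": joint angles; "dq": joint speeds; "tau": joint torques, N m; "position": TCP position; "orientation": TCP orientation; "ft_force": force on the tool from outside, world axes, zero at the start; "moment": the same for the moment, N m; "opening": finger opening in m.
Only numpy, scipy, OpenCV 4.12 (cv2) and the standard library are available. Lean on these libraries where they do the work, as an engineer would, in place of code of your own. Each camera call takes 0.05 s, during which the arm holds its last target. There are 200 camera calls.

## Working session

There is one attempt and no reset: what is moved stays moved. The work goes in short steps, Python scripts to look and compute and a tool call to move; the robot and the scene stay as the last step left them, time stands still between calls to the robot, and variables do not carry over. Pictures are saved under pics/ and viewed, about 8 in all and at most 12, crops included, and the job is handed in when it is done.

Besides the shell and the picture viewer there is one more tool, called as name(argument=value, ...) on one line, values as JSON. carry_out: Moves the arm, as the interface text tells. Its arguments: {"type":"object","properties":{"commands":{"type":"array","items":{"type":"array","items":{"type":"array","items":{"type":"number"}}}},"squeeze":{"type":"number"}},"required":["commands"]}

```bash
mkdir -p pics
cat > h.py <<'E'
import numpy as np, cv2, json
from cell import observe, read_camera, finish_job, grasp_offset
def cam(n):
    c=read_camera(n); f=c["image"].shape[0]/2/np.tan(np.radians(c["vertical_fov"])/2)
    c["f"]=f; c["R"]=np.array(c["R"]); c["t"]=np.array(c["t"]); return c
def unproj(c,u,v,z):
    C=-c["R"].T@c["t"]; d=c["R"].T@np.array([(u-c["cx"])/c["f"],(v-c["cy"])/c["f"],1]); return C+d*(z-C[2])/d[2]
def proj(c,X):
    p=c["R"]@np.array(X)+c["t"]; return p[:2]/p[2]*c["f"]+[c["cx"],c["cy"]]
def save(c,name,crop=None,s=1):
    im=c["image"][:,:,::-1]
    if crop: im=im[crop[1]:crop[3],crop[0]:crop[2]]
    cv2.imwrite("pics/"+name,cv2.resize(im,None,fx=s,fy=s,interpolation=cv2.INTER_CUBIC))
E
python3 - <<'E'
from h import *
o=observe(); print({k:np.round(v,4) for k,v in o.items()}); print(grasp_offset)
ims=[]
for n in("scene","top"):
    c=cam(n); save(c,n+"0.png",s=1.5); print(n,c["f"],c["cx"],c["cy"],c["vertical_fov"],(-c["R"].T@c["t"]).round(3),c["R"].round(3).tolist())
E
```

```text
{'time': np.float64(0.0), 'joint_pos': array([-1.3569,  0.4695, -0.0486,  1.5337,  0.0241,  1.141 , -0.0823]), 'dq': array([-0.0006, -0.0021,  0.0008, -0.0006,  0.0007, -0.0001, -0.0004]), 'tau': array([-5.00000e-04, -5.10305e+01, -4.66000e-02, -2.37712e+01,
        1.07000e-02,  7.40000e-03,  0.00000e+00]), 'position': array([0.1621, 0.6546, 0.2302]), 'orientation': array([ 1.211e-01,  9.926e-01, -1.000e-03, -1.000e-04]), 'ft_force': array([0.9204, 0.2085, 0.3448]), 'moment': array([-0.0021, -0.013 , -0.002 ]), 'opening': np.float64(0.0859)}
0.0187
scene 422.927086243002 260.24642735647063 187.97233015977048 48.83409853132238 [ 1.401 -0.096  0.763] [[0.169, 0.986, 0.0], [0.604, -0.103, -0.79], [-0.779, 0.133, -0.613]]
top 382.35195700262864 249.51738171321753 187.3502143651777 53.327500553164576 [0.416 0.07  1.241] [[-0.014, -1.0, -0.005], [-0.996, 0.014, -0.089], [0.089, 0.004, -0.996]]
```

View pics/scene0.png

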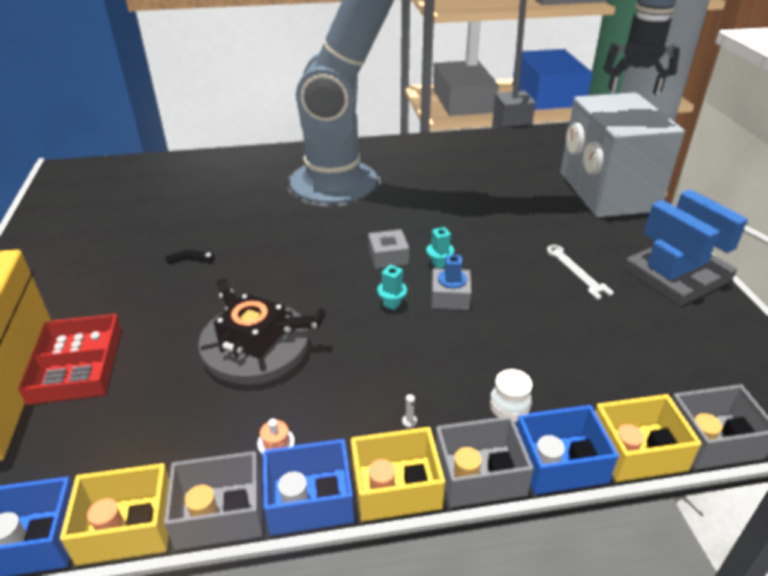

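View pics/top0.png

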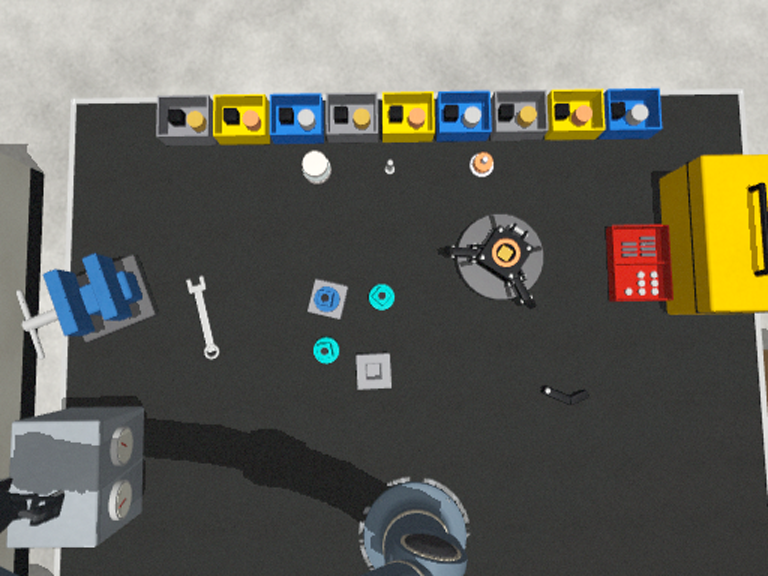

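The top picture shows the blue adaptor in the left grey holder at (327,298)/1.5. The look-alikes are turquoise adaptors at (382,297) and (326,350) and an empty grey block at (374,371). The claw is at (505,253). I choose the blue one and will check it in one close composite crop.

Run:
```python
from h import *
a=cam("top");b=cam("scene")
def cr(c,x,y,w,h,s=6): return cv2.resize(np.ascontiguousarray(c["image"][y:y+h,x:x+w,::-1]),None,fx=s,fy=s,interpolation=cv2.INTER_CUBIC)
# top: adaptor (190..250,170..220), claw (310..370,140..190)
A=cr(a,185,175,66,50);B=cr(a,304,144,66,50);C=cr(b,270,150,66,66*50//66);D=cr(b,134,185,66,50)
cv2.imwrite("pics/comp.png",np.vstack([np.hstack([A,B]),np.hstack([C,D])]))
```

```text
(no output)
```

View pics/comp.png

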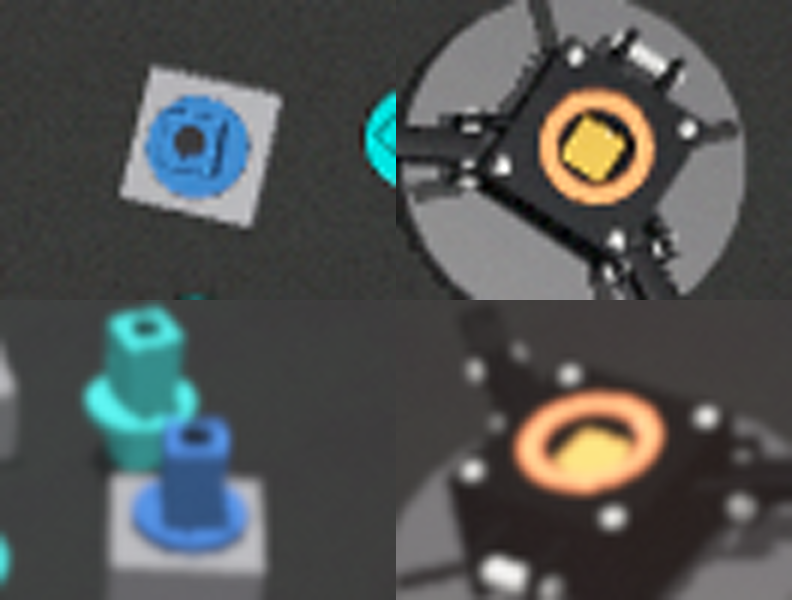

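```bash
cat > fit.py <<'E'
from h import *
from scipy.optimize import minimize
def blue(c):
    hsv=cv2.cvtColor(c["image"],cv2.COLOR_RGB2HSV); return cv2.inRange(hsv,(100,110,50),(122,255,255))
def ring(c):
    hsv=cv2.cvtColor(c["image"],cv2.COLOR_RGB2HSV); m=cv2.inRange(hsv,(3,70,120),(17,255,255))
    p=proj(c,CL); k=np.zeros_like(m); cv2.circle(k,tuple(int(q) for q in p),26,255,-1); m&=k
    cs=max(cv2.findContours(m,0,1)[0],key=cv2.contourArea); return cv2.fitEllipse(cs)
CL=[0.55,-0.12,0.087]
def model(p,zf):  # zf: underside of flange z
    x,y,a=p; th=np.linspace(0,2*np.pi,40,endpoint=False); r=.027
    fl=np.array([[x+r*np.cos(t),y+r*np.sin(t),zf+h] for t in th for h in(0,.007)])
    ca,sa=np.cos(a),np.sin(a)
    hd=np.array([[x+ca*i-sa*j,y+sa*i+ca*j,zf+h] for i in(-.014,.014) for j in(-.014,.014) for h in(.007,.049)])
    return fl,hd
def render(c,p,zf,win,s=8):
    m=np.zeros(((win[3]-win[1])*s,(win[2]-win[0])*s),np.float32)
    for P in model(p,zf):
        q=np.array([(proj(c,X)+.5-win[:2])*s for X in P]).astype(np.float32)
        cv2.fillConvexPoly(m,cv2.convexHull(q).round().astype(np.int32),1)
    return cv2.resize(m,(win[2]-win[0],win[3]-win[1]),interpolation=cv2.INTER_AREA)
def fit(views,p0,zf):
    W=[]
    for c in views:
        u=proj(c,[p0[0],p0[1],zf+.03]).astype(int); w=np.r_[u-24,u+24]
        W.append((c,w,blue(c)[w[1]:w[3],w[0]:w[2]]/255.))
    f=lambda p:sum(((render(c,p,zf,w)-m)**2).sum() for c,w,m in W)
    S=np.array([p0]+[np.array(p0)+d for d in np.eye(3)*[.006,.006,.1]])
    r=minimize(f,p0,method="Nelder-Mead",options=dict(initial_simplex=S,xatol=1e-5,fatol=1e-3)); return r.x,r.fun
E
python3 - <<'E'
import fit as F; from fit import *
a=cam("top");b=cam("scene")
F.CL=unproj(a,505/1.5,253/1.5,.087); print("claw guess",F.CL)
for n,c in(("top",a),("scene",b)):
    e=ring(c); print(n,np.round(e,2).tolist() if 0 else e, unproj(c,*e[0],.087))
bolts=[np.array([304+u/6,144+v/6])-.42 for u,v in((575-396,55),(688-396,130),(617-396,240),(502-396,165))]
B=np.array([unproj(a,*q,.085) for q in bolts]); print(B.round(4).tolist(),B.mean(0))
for i in range(4):
    d=B[(i+1)%4]-B[i]; print(np.degrees(np.arctan2(d[1],d[0]))%90, np.linalg.norm(d))
g=unproj(a,327/1.5,298/1.5,.047); print("ad guess",g)
for vs in([a],[b],[a,b]): print(fit(vs,[g[0],g[1],-.2],.040))
h=np.array([unproj(a,185+u/6-.42,175+v/6-.42,.04) for u,v in((152,66),(282,98),(252,228),(121,197))]);print("holder",h.mean(0),[np.degrees(np.arctan2(*(h[(i+1)%4]-h[i])[[1,0]]))%90 for i in range(4)])
print(proj(a,[.162,.655,.231]))
E
```

```text
claw guess [ 0.5724492  -0.19109458  0.087     ]
top ((336.9747619628906, 167.951416015625), (18.360000610351562, 18.609527587890625), 166.28817749023438) [ 0.57462751 -0.19210438  0.087     ]
scene ((165.89463806152344, 208.2032012939453), (16.357891082763672, 24.74706268310547), 78.51747131347656) [ 0.58180726 -0.1909013   0.087     ]
[[0.6219, -0.1833, 0.085], [0.5825, -0.2393, 0.085], [0.5269, -0.2013, 0.085], [0.566, -0.1444, 0.085]] [ 0.57434809 -0.19209011  0.085     ]
54.90089433228786 0.06847043918709127
55.677152336632304 0.06731348547658228
55.55407840993757 0.06902590577395153
55.20461982020554 0.06809515742436477
ad guess [0.48862806 0.17377579 0.047     ]
(array([ 0.48784682,  0.17579976, -0.21504404]), np.float64(31.107421875))
(array([ 0.49044098,  0.17673831, -0.20492636]), np.float64(31.456298828125))
(array([ 0.48815815,  0.17655117, -0.23971976]), np.float64(64.8056640625))
holder [0.48770603 0.17375583 0.04      ] [np.float64(75.34137403992091), np.float64(76.48727194503678), np.float64(75.94278304238686), np.float64(76.45609876219069)]
[ 25.94107685 323.52898489]
```

The crop confirms a blue adaptor in the left holder. Adaptor ≈ (0.488, 0.176), yaw ≈ -13°. Claw ≈ (0.575..0.582, -0.192), yaw ≈ 55.3° mod 90. The tool's jaw axis is already at 76°, which suits the grip. I rise first, then go over.

carry_out(commands=[[[0,0,-0.03,0,0,0,1],[0,0,-0.03,0,0,0,1],[-0.027,-0.0241,0,0,0,0,1],[-0.027,-0.0241,0,0,0,0,1],[-0.027,-0.0241,0,0,0,0,1],[-0.027,-0.0241,0,0,0,0,1],[-0.027,-0.0241,0,0,0,0,1],[-0.027,-0.0241,0,0,0,0,1],[-0.027,-0.0241,0,0,0,0,1],[-0.027,-0.0241,0,0,0,0,1],[-0.027,-0.0241,0,0,0,0,1],[-0.027,-0.0241,0,0,0,0,1]]], squeeze=60)

```text
time: 1.3
position: [0.3671, 0.3547, 0.2915]
orientation: [0.121, 0.993, 0.0, 0.0]
ft_force: [0.3, -0.3, -0.2]
opening: 0.0854
```

carry_out(commands=[[[-0.027,-0.0241,0,0,0,0,1],[-0.027,-0.0241,0,0,0,0,1],[-0.027,-0.0241,0,0,0,0,1],[-0.027,-0.0241,0,0,0,0,1],[-0.027,-0.0241,0,0,0,0,1],[-0.027,-0.0241,0,0,0,0,1],[0,0,0.03,0,0,0,1],[0,0,0.03,0,0,0,1],[0,0,0.03,0,0,0,1],[0,0,0.03,0,0,0,1],[0,0,0,0,0,0,1]]])

```text
time: 2.22
position: [0.485, 0.1755, 0.1662]
orientation: [0.121, 0.993, -0.003, -0.005]
ft_force: [-0.6, -0.3, 0.2]
opening: 0.0853
```

Run:
```python
from fit import *
a=cam("top");b=cam("scene"); p=observe()["position"]; print(p.round(4))
out=[]
for c,z in((a,5),(b,5)):
    u=proj(c,[.488,.176,.12]).astype(int); x,y=u-[39,55]
    im=cv2.resize(np.ascontiguousarray(c["image"][y:y+110,x:x+78,::-1]),None,fx=5,fy=5,interpolation=cv2.INTER_CUBIC)
    for X in(p,[*p[:2],.089],[*p[:2],.047]):
        q=((proj(c,X)+.5-[x,y])*5).astype(int); cv2.drawMarker(im,tuple(int(k) for k in q),(0,0,255),0,14,1)
    out.append(im)
cv2.imwrite("pics/over.png",np.hstack(out))
```

```text
[0.4887 0.177  0.1713]
```

View pics/over.png

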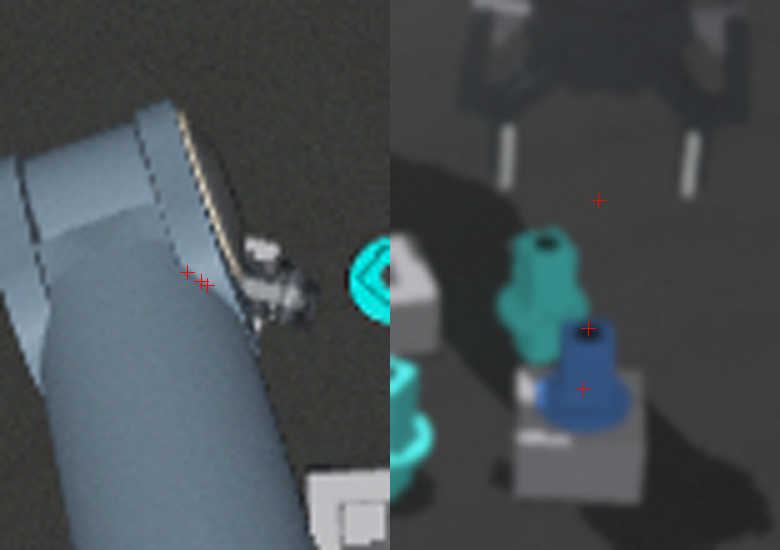

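Right half (scene): the fingertips at (506,188) and (690,196) straddle the blue head, whose hole is at (588,332), on the projected marker (588,329). I descend and grip.

carry_out(commands=[[[0,0,0.026,0,0,0,1],[0,0,0.026,0,0,0,1],[0,0,0.026,0,0,0,1],[0,0,0.026,0,0,0,1],[0,0,0.014,0,0,0,1],[0,0,0,0,0,0,1],[0,0,0,0,0,0,1]]])

```text
time: 2.9
position: [0.4903, 0.1778, 0.0548]
orientation: [0.121, 0.993, 0.001, 0.001]
ft_force: [0.2, 0.0, -0.4]
opening: 0.0854
```

carry_out(commands=[[[0.0015,-0.0015,0.001,0,0,0,1],[0,0,0,0,0,0,0.3],[0,0,0,0,0,0,0],[0,0,0,0,0,0,0],[0,0,0,0,0,0,0],[0,0,0,0,0,0,0],[0,0,0,0,0,0,0],[0,0,0,0,0,0,0]]], squeeze=70)

```text
time: 3.57
position: [0.4877, 0.1764, 0.053]
orientation: [0.121, 0.993, 0.001, 0.001]
ft_force: [-0.8, 0.4, 5.7]
opening: 0.0272
```

carry_out(commands=[[[0,0,-0.01,0,0,0,0],[0,0,-0.02,0,0,0,0],[0,0,-0.03,0,0,0,0],[0,0,-0.03,0,0,0,0],[0,0,-0.03,0,0,0,0],[0,0,0,0,0,0,0],[0,0,0,0,0,0,0]]])

```text
time: 4.15
position: [0.4877, 0.1762, 0.1739]
orientation: [0.121, 0.993, 0.001, 0.001]
ft_force: [0.1, 0.2, -2.9]
opening: 0.0272
```

carry_out(commands=[[[-0.0174,-0.0336,0,0,0,0,0],[-0.0174,-0.0336,0,0,0,0,0],[-0.0174,-0.0336,0,0,0,0,0],[-0.0174,-0.0336,0,0,0,0,0],[-0.0174,-0.0336,0,0,0,0,0],[-0.0174,-0.0336,0,0,0,0,0],[-0.0174,-0.0336,0,0,0,0,0],[-0.0174,-0.0336,0,0,0,0,0],[-0.0174,-0.0336,0,0,0,0,0],[-0.0174,-0.0336,0,0,0,0,0]]])

```text
time: 4.98
position: [0.5738, -0.1933, 0.1701]
orientation: [0.121, 0.993, 0.0, -0.002]
ft_force: [0.9, 0.6, -1.0]
opening: 0.0277
```

carry_out(commands=[[[0,0,0,0,0,0.0908,0],[0,0,0,0,0,0.0908,0],[0,0,0,0,0,0.0908,0],[0,0,0,0,0,0.0908,0],[0,0,0,0,0,0,0],[0,0,0,0,0,0,0],[0,0,0,0,0,0,0],[0,0,0,0,0,0,0]]])

```text
time: 5.65
position: [0.5748, -0.1917, 0.1717]
orientation: [0.298, 0.955, 0.0, -0.001]
ft_force: [0.3, -0.2, -2.4]
opening: 0.0272
```

Run:
```python
from fit import *
a=cam("top");b=cam("scene"); p=observe()["position"]; print(p.round(4))
out=[]
for c in(a,b):
    u=proj(c,[.575,-.192,.12]).astype(int); x,y=u-[32,44]
    im=cv2.resize(np.ascontiguousarray(c["image"][y:y+88,x:x+64,::-1]),None,fx=6,fy=6,interpolation=cv2.INTER_CUBIC)
    out.append(im); print(x,y)
cv2.imwrite("pics/claw1.png",np.hstack(out))
print(fit([b],[.575,-.192,55.3/57.3-np.pi/2],p[2]-.013))
```

```text
[ 0.575  -0.1919  0.1721]
307 122
131 152
(array([ 0.58010657, -0.19468086, -0.54205174]), np.float64(173.961181640625))
```

View pics/claw1.png

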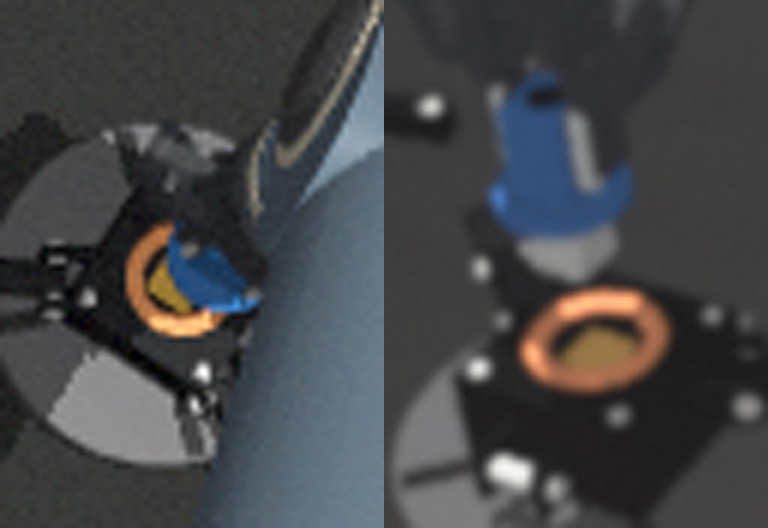

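Run:
```python
from fit import *
a=cam("top");b=cam("scene"); p=observe()["position"]
k=lambda c,X,o: ((proj(c,X)+.5-np.array(o))*6).round(1)
S=lambda X:(k(b,X,[131,152])+[384,0]).tolist(); T=lambda X:k(a,X,[307,122]).tolist()
ring=[.5746,-.1921,.087]; zf=p[2]-.013
print("ring ctr scene pred",S(ring),"obs 595.5,340; top",T(ring))
th=np.linspace(0,6.28,60)
P=np.array([S([p[0]+.027*np.cos(t),p[1]+.027*np.sin(t),zf]) for t in th]); print("flange low rim u",P[:,0].min(),P[:,0].max(),"v max",P[:,1].max())
R=np.array([S([ring[0]+.029*np.cos(t),ring[1]+.029*np.sin(t),.087]) for t in th]); print("ring",R.min(0),R.max(0))
y=np.radians(55.3)
for q in range(4):
    d=y+np.pi/4+q*np.pi/2; print("shank corner",S([p[0]+.01697*np.cos(d),p[1]+.01697*np.sin(d),zf-.03]))
print("axis end",S([p[0],p[1],zf-.03]),"mm px: x",np.array(S([p[0]+.01,p[1],zf-.03]))-S([p[0],p[1],zf-.03]),"y",np.array(S([p[0],p[1]+.01,zf-.03]))-S([p[0],p[1],zf-.03]),"z",np.array(S([p[0],p[1],zf-.02]))-S([p[0],p[1],zf-.03]))
P=np.array([T([p[0]+.027*np.cos(t),p[1]+.027*np.sin(t),zf]) for t in th]); print("top flange",P.min(0),P.max(0))
```

```text
ring ctr scene pred [593.5, 329.3] obs 595.5,340; top [182.8, 278.8]
flange low rim u 498.7 638.0 v max 232.3
ring [521.8 284.7] [664.7 375.9]
shank corner [621.5, 240.7]
shank corner [572.2, 225.3]
shank corner [536.8, 258.7]
shank corner [586.6, 274.7]
axis end [579.3, 249.7] mm px: x [-0.3 15.4] y [25.3 -2.6] z [ -3.5 -19.6]
top flange [159.6 200.2] [273.3 312.7]
```

The flange and shank sit about 3–4 mm to the −y side of the ring axis in both views (shank corner at (578,278), ring centre at (595,340) in the scene). I shift +3 mm and lower to just above the mouth for a close look.

carry_out(commands=[[[0.001,0.003,0.01,0,0,0,0],[0,0,0.012,0,0,0,0],[0,0,0.01,0,0,0,0],[0,0,0,0,0,0,0],[0,0,0,0,0,0,0],[0,0,0,0,0,0,0]]])

```text
time: 6.35
position: [0.5761, -0.1891, 0.1401]
orientation: [0.298, 0.954, -0.0, -0.0]
ft_force: [0.3, 0.7, -2.1]
opening: 0.0269
```

Run:
```python
from fit import *
a=cam("top");b=cam("scene"); p=observe()["position"]; print(p.round(4))
out=[]
for c,u0 in((a,[337,167]),(b,[166,200])):
    x,y=np.array(u0)-[20,25]
    out.append(cv2.resize(np.ascontiguousarray(c["image"][y:y+56,x:x+40,::-1]),None,fx=10,fy=10,interpolation=cv2.INTER_CUBIC)); print(x,y)
    P=lambda X:((proj(c,X)+.5-[x,y])*10).round(0).tolist()
    zf=p[2]-.013; th=np.linspace(0,6.28,60)
    F=np.array([P([p[0]+.027*np.cos(t),p[1]+.027*np.sin(t),zf]) for t in th]); print("flange",F.min(0),F.max(0))
    print("corners",[P([p[0]+.01697*np.cos(d),p[1]+.01697*np.sin(d),zf-.03]) for d in np.radians(100.3+90*np.arange(4))])
    print("ring",P([p[0],p[1],.087]), "dx",np.array(P([p[0]+.01,p[1],.087]))-P([p[0],p[1],.087]),"dy",np.array(P([p[0],p[1]+.01,.087]))-P([p[0],p[1],.087]))
cv2.imwrite("pics/claw2.png",np.hstack(out))
```

```text
[ 0.5764 -0.1892  0.1407]
317 142
flange [134. 148.] [318. 331.]
corners [[148.0, 265.0], [215.0, 309.0], [258.0, 243.0], [191.0, 199.0]]
ring [195.0, 259.0] dx [ -1. -33.] dy [-33.   0.]
146 175
flange [ 74. 125.] [301. 265.]
corners [[274.0, 274.0], [193.0, 248.0], [136.0, 304.0], [217.0, 331.0]]
ring [211.0, 322.0] dx [ 0. 26.] dy [41. -4.]
```

View pics/claw2.png

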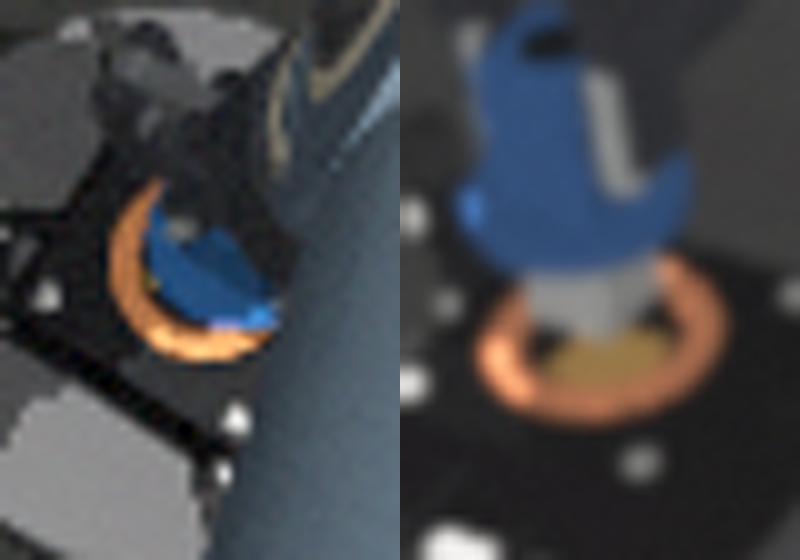

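Relative to the ring the shank is now about −1.2 mm in y and near 0 in x (the two views disagree by ±2 mm there). That is within the chamfer capture. I correct 1 mm and go into the mouth gently, watching the force.

carry_out(commands=[[[0.0007,0.001,0.004,0,0,0,0],[0,0,0.004,0,0,0,0],[0,0,0.004,0,0,0,0],[0,0,0.002,0,0,0,0],[0,0,0.002,0,0,0,0],[0,0,0,0,0,0,0]]])

```text
time: 6.95
position: [0.5757, -0.1876, 0.1236]
orientation: [0.298, 0.954, -0.0, -0.001]
ft_force: [-0.1, -0.5, -1.0]
opening: 0.0276
```

carry_out(commands=[[[0,0,0.002,0,0,0,0],[0,0,0.002,0,0,0,0],[0,0,0.002,0,0,0,0],[0,0,0,0,0,0,0],[0,0,0,0,0,0,0]]])

```text
time: 7.37
position: [0.5763, -0.188, 0.1186]
orientation: [0.298, 0.954, 0.0, 0.0]
ft_force: [-1.0, -0.3, 1.9]
opening: 0.0272
```

carry_out(commands=[[[0,0,0.002,0,0,0,0],[0,0,0.002,0,0,0,0],[0,0,0.002,0,0,0,0],[0,0,0.002,0,0,0,0],[0,0,0.002,0,0,0,0],[0,0,0,0,0,0,0],[0,0,0,0,0,0,0]]], squeeze=90)

```text
time: 7.95
position: [0.5763, -0.1879, 0.1083]
orientation: [0.298, 0.954, -0.0, 0.0]
ft_force: [-1.0, -1.8, 4.5]
opening: 0.027
```

carry_out(commands=[[[0,0,0.002,0,0,0,0],[0,0,0.002,0,0,0,0],[0,0,0.0015,0,0,0,0],[0,0,0,0,0,0,0],[0,0,0,0,0,0,0]]])

```text
time: 8.37
position: [0.5763, -0.1879, 0.1031]
orientation: [0.298, 0.954, 0.0, 0.0]
ft_force: [-0.7, -0.4, 6.1]
opening: 0.0268
```

carry_out(commands=[[[0,0,0.001,0,0,0,0],[0,0,0.001,0,0,0,0],[0,0,0,0,0,0,0],[0,0,0,0,0,0,0]]])

```text
time: 8.7
position: [0.5763, -0.1879, 0.1012]
orientation: [0.298, 0.954, 0.0, 0.0]
ft_force: [-1.0, -0.3, 5.8]
opening: 0.0272
```

carry_out(commands=[[[0,0,0.0007,0,0,0,0],[0,0,0,0,0,0,0],[0,0,0,0,0,0,0]]])

```text
time: 8.95
position: [0.5763, -0.1879, 0.1006]
orientation: [0.298, 0.954, 0.0, 0.0]
ft_force: [-1.3, -1.0, 5.9]
opening: 0.0269
```

carry_out(commands=[[[0,0,0.0006,0,0,0,0],[0,0,0,0,0,0,0],[0,0,0,0,0,0,0]]])

```text
time: 9.2
position: [0.5763, -0.188, 0.1001]
orientation: [0.298, 0.954, 0.0, 0.0]
ft_force: [-2.3, 0.2, 8.1]
opening: 0.0269
```

carry_out(commands=[[[0,0,0.0005,0,0,0,0],[0,0,0,0,0,0,0],[0,0,0,0,0,0,0]]])

```text
time: 9.45
position: [0.5763, -0.188, 0.1001]
orientation: [0.298, 0.954, 0.0, 0.0]
ft_force: [-2.1, 0.3, 10.9]
opening: 0.0269
```

Hard stop reached: z holds at 0.1001 while the force rises. I add preload in small steps.

carry_out(commands=[[[0,0,0.0007,0,0,0,0],[0,0,0,0,0,0,0],[0,0,0,0,0,0,0]]])

```text
time: 9.7
position: [0.5763, -0.1879, 0.1]
orientation: [0.298, 0.954, 0.0, 0.0]
ft_force: [-4.1, 1.1, 13.6]
opening: 0.027
```

carry_out(commands=[[[0,0,0.0007,0,0,0,0],[0,0,0,0,0,0,0],[0,0,0,0,0,0,0]]])

```text
time: 9.95
position: [0.5763, -0.1879, 0.1001]
orientation: [0.298, 0.954, 0.001, 0.0]
ft_force: [-6.4, 2.2, 19.6]
opening: 0.0266
```

carry_out(commands=[[[0,0,0,0,0,0,0],[0,0,0,0,0,0,0],[0,0,0,0,0,0,0],[0,0,0,0,0,0,0],[0,0,0,0,0,0,0],[0,0,0,0,0,0,0]]])

```text
time: 10.45
position: [0.5763, -0.1879, 0.1001]
orientation: [0.298, 0.954, 0.001, 0.0]
ft_force: [-5.8, 2.1, 19.2]
opening: 0.0274
```

Run:
```python
from fit import *
b=cam("scene"); o=observe(); print(o["position"].round(4),o["ft_force"].round(1),o["moment"].round(2))
save(b,"home.png",(130,165,200,225),10)
```

```text
[ 0.5763 -0.188   0.1   ] [-5.4  2.4 19.3] [ 0.33  1.31 -0.02]
```

View pics/home.png

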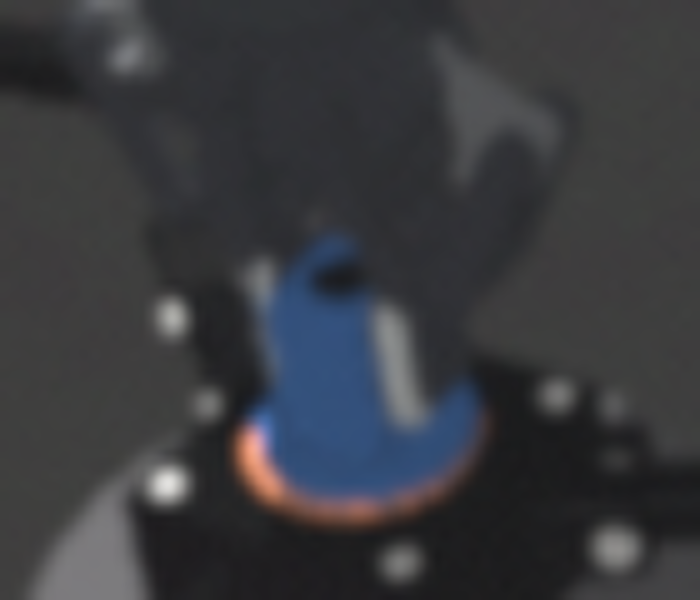

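The scene crop shows the flange (bottom edge near (350,500)) down on the washer. A thin copper rim shows below it, with no gap and no shank visible. The force is steady, so I hand in.

```bash
python3 -c "
from cell import *
print(finish_job()); o=observe(); print(o['time'],o['position'],o['ft_force'])"
```

```text
the job is handed in; nothing more can be done
None
the job is handed in; nothing more can be done
```

I took the blue adaptor from the left-hand grey holder, fitted its shank into the claw's socket and pressed it down onto the copper washer. I handed the job in at about 10.5 s, still gripping and pressing; no verdict is reported.

**Last checks:**
- **Seated:** the tool stopped at z = 0.1000–0.1001 m, where the grip height puts the flange home at 0.100 m. After that only the force rose as I pushed further.
- **Pressure:** the upward force held steady at about 19 N. Allowing for the adaptor's weight and the 9 N spring, roughly 12 N bears on the washer.
- **Grip:** set at 90 N, with the jaws 27 mm apart on the head.
- **Picture:** the flange is flat on the washer with no gap visible in the scene view.

**What disagreed or was not clean:**
- The two cameras differed by about 7 mm in x on the claw's position, so I aligned the shank to the ring as seen in each picture.
- The copper rim shows wider on the left, so the flange is probably 1–2 mm off centre, inside the 5 mm limit.
- A sideways force of about 6 N remains on the wrist.
- After hand-in, the state could no longer be read, so the final second is unchecked.

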